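# Release the drip tray with the latch rod

### The job

Take the release rod out of its wooden block and push it gently, tip first, through the small hole in the top of the steel drip-tray housing until the hidden spring latch lets go and the tray slides out by itself; never lean hard on the rod, because the latch bends. Then stand the rod back in its block, fully home, and let go of it. Leave the jar, plates, pitcher and bowls where they are.

Things in the scene. Friction and masses are not known exactly. Their poses are not given: they have to be found in the camera images.
- housing: Low steel housing, fixed: 200 (x) by 180 (y) by 80 mm. Origin under its centre; tray comes out at -x. Dark ribs on the top are only marks. The spring latch pad under the hole (22 mm wide) needs 6 to 8 N within 2 mm of first touch, rising to 9 to 12 N some 6 mm below first touch, where it lets go and the force drops by 2 to 3 N; solid stop at about 10.5 mm. Over 20 N from the rod bends it.
- hole (a point): Centre of the access hole at the housing's top face (80 mm above the slab; 30 mm in front of and 45 mm to the +y side of the housing's centre). Round, 9 mm wide, upright, through a 4 mm plate, 1.5 mm chamfer, a flat dark ring 20 mm across around it. The hidden latch pad lies straight below, 20 to 50 mm under the top face (different each time). The way to it is free.
- tray (a joint): How far the drip tray has slid out of the housing's front, m: 0 shut and latched, 0.045 fully out at its stop. Once the latch lets go, a damped spring brings it out at roughly 15 to 20 mm/s; keep the latch pressed until the tray is out by about 9 mm, then it goes on by itself.
- tray_lip (a point): Middle of the top of the lip on the tray's front panel (panel 168 mm wide, lip 100 mm wide, 14 mm deep), 68 mm above the slab; 108 mm in front of the housing's centre when shut.
- stand: Wooden block 70 by 70 by 85 mm high, fixed to the slab, with one upright bore in the middle of its top. Origin at the centre of its underside.
- stand_mouth (a point): Centre of the bore's mouth, level with the block's top (85 mm above the slab). Bore 12 mm wide, 82 mm deep, 4 mm chamfer.
- rod_grip (a point): Middle of the black square handle (18 by 18 mm, 64 mm tall) of the release rod, a loose 80 g tool standing tip down in the block. z points up the rod, x and y are square to the handle's faces. Below the handle: a steel collar 28 mm wide, 6 mm thick, then a round steel shank 6 mm thick, 75 mm long. Tip 113 mm, collar underside 38 mm below this point. In the block the collar rests on its top.
- rod_tip (a point): The tip of the rod's shank (z axis up the rod).
- rod_collar (a point): Centre of the underside of the rod's collar, 75 mm above the tip.
- jar: Bystander: ceramic jar with steel screw lid, 90 mm wide, 121 mm high; origin under its centre.
- plate_low: Bystander: the lower of two stacked steel plates, 210 mm wide; origin under its centre.
- plate_high: Bystander: the upper steel plate, 170 mm wide; origin under its centre.
- pitcher: Bystander: white plastic pitcher, 116 mm wide at the rim, 200 mm high, handle to its +y; origin under its centre.
- bowl0: Bystander: one of three steel bowls, 110 mm wide, 50 mm high, on a fixed round wooden turntable (300 mm wide, 36 mm high); origin under its centre.
- bowl1: Bystander: one of three steel bowls, 110 mm wide, 50 mm high, on a fixed round wooden turntable (300 mm wide, 36 mm high); origin under its centre.
- bowl2: Bystander: one of three steel bowls, 110 mm wide, 50 mm high, on a fixed round wooden turntable (300 mm wide, 36 mm high); origin under its centre.

How it is judged:
On the way, in this order (a step that is already met when the one before it is completed fails the run):
1. the rod is lifted clear out of its block (z of rod_tip in the frame of stand above 0.088 m), for 0.1 s.
2. with the rod's tip in through the access hole (more than 12 mm below the top face) the tray has begun to slide out (over 5 mm) (z of rod_tip in the frame of hole below -0.012 m and horizontal distance between rod_tip and hole below 0.008 m and value of joint tray above 0.005 m), for 0.04 s.
At the end, for the whole second after the job is handed in: The tray stands out by more than 35 mm; the rod stands upright (within 4 degrees) in the block's bore, its collar seated on the block's top (within 3 mm in height, 6 mm sideways), at rest and released (value of joint tray above 0.035 m and horizontal distance between rod_collar and stand_mouth below 0.006 m and z of rod_collar in the frame of stand_mouth between -0.003 and 0.003 m and angle between rod_grip's own z axis and vertical below 0.07 rad and linear speed of rod below 0.02 m/s); the robot touches nothing.
It fails at once if the rod is pressed on the housing or the latch with more than 20 N (contact force between rod and housing above 20 N).
It fails at once if a bystander is shifted by more than 20 mm or tipped (distance of any of jar, plate_low, plate_high, pitcher, bowl0, bowl1, bowl2 from where it was at the start of the episode above 0.02 m or angle between any of jar, plate_low, plate_high, pitcher, bowl0, bowl1, bowl2's own z axis and vertical above 0.35 rad).
It also fails if it takes over 58 s, if anything falls off the work surface, if the arm or the gripper's body presses on something with over 40 N, if the wrist force passes 120 N, or if a joint passes its speed limit or range.

### The arm

A 6-joint arm with a two-finger parallel gripper is mounted at the origin on the work surface. World frame = base frame: x ahead of the robot, y to its left, z up, the work surface at z = 0. Lengths are in m, angles in rad, forces in N, time in s.
With the tool pointing down it reaches from about 0.3 to 0.875 m from the base axis. Payload 6.4 kg.
Tool frame: the origin (TCP) lies midway between the tips of the shut fingers; the grasp point (between the pads) lies 19 mm behind it; x points along the fingers, y is the direction in which the jaws open and shut, and the axes are right-handed (so a half turn about x gives the same grasp; the last joint's range is limited). The gripper opens to 85 mm and grips with 20 to 120 N. Pads are 22 mm wide; open, the fingers measure 114 mm over their backs; the gripper's body (76 mm by 85 mm) begins 54 mm behind the grasp point. The pads swing forward as they close: fully open they stand 13 mm farther back than shut.
Start: joints at [-1.468, 0.181, 1.607, -0, 1.354, -0.206], TCP at [0.175, -0.548, 0.231] pointing down, gripper open.
Joint ranges: [-2.99, 2.99], [-0.89, 2.07], [0.3, 2.58], [-1.14, 4.28], [0, 2.63], [-3.12, 3.12]. Speed limits (rad/s): [2.57, 2.57, 3.01, 3.14, 3.14, 3.14].

### API

Orientations are given as a unit quaternion [w, x, y, z].
In Python, from bench import ctrl gives the robot as it stands.
- The arm moves only by the tool step_arm, never from a script. Its argument "motion" is a list of rows, each a list of 7 numbers: the shift along the tool's x, y, z in mm, then the turn, a rotation vector about the tool's x, y, z in degrees, then the closure in counts, from 0 (fully open) to 255 (shut). In form: [[tx, ty, tz, rx, ry, rz, hand], ...]. A call has 1 to 10 rows; each row is the pose to reach, as a shift and turn from the pose commanded when the call began, along the tool's axes at that moment; what a row does not reach only later rows make up. A row lasts 1/8 s, in which the tool goes at most 62.5 mm and 10.7 degrees, less where a joint would pass 70% of its speed; a pose out of reach is approached as far as the arm can. A call with a gripper value outside its range is refused whole. The fingers move at their own pace and stop on an object; the grip force is fixed at half the most. Time passes only in rows, so rows that repeat a pose let the fingers close. It gives the time, the measured TCP pose, the force and the opening at its end, in the units of the state.
- ctrl.get_obs(): the state, without advancing time (a new reading comes with each control period).
- ctrl.camera(name): name is "scene" or "side" or "wrist"; returns (picture, depth): 480x640x3 uint8, red, green, blue; 480x640 float32, m along the optical axis (not along the pixel's ray), 0 where there is no reading.
- ctrl.camera_info(name): a dict with "fx", "fy", "cx", "cy" (pixels), "T" (4x4, takes a point from camera to world coordinates); the wrist camera has in their place "hand_eye" (4x4, takes a point from camera to tool coordinates, whose origin is the TCP and whose axes are the tool frame's). Camera axes: x right, y down, z forward; pixel columns grow to the right and rows downward; lengths in m; the calibration is good to about 2 mm. A picture is of the moment at which its call begins: read the wrist's pose just before it. camera_info takes no time and is no camera call.
- ctrl.hand_in(): hands the job in, once; it reports no verdict.
The state is a dict: "time_s": time; "q": joint angles; "dq": joint speeds; "joint_efforts": joint torques, N m; "eef_pos": TCP position; "eef_rot": TCP orientation; "wrist_force": force on the tool from outside, world axes, zero at the start; "torque": the same for the moment, N m; "opening": opening from 0.0 (shut) to 1.0 (fully open).
Only numpy, scipy, OpenCV 4.12 (cv2) and the standard library are available. Lean on these libraries where they do the work, as an engineer would, in place of code of your own. Each camera call takes 0.05 s, during which the arm holds its last target. There are 200 camera calls.

## Working session

There is one attempt and no reset: what is moved stays moved. The work goes in short steps, Python scripts to look and compute and a tool call to move; the robot and the scene stay as the last step left them, time stands still between calls to the robot, and variables do not carry over. Pictures are saved under pics/ and viewed, about 8 in all and at most 12, crops included, and the job is handed in when it is done.

Besides the shell and the picture viewer there is one more tool, called after ">>>" as name([rows], argument=value, ...), one row to a line, values as JSON. step_arm: Moves the arm, as the interface text tells. Its arguments: {"type":"object","properties":{"motion":{"type":"array","items":{"type":"array","items":{"type":"number"}}}},"required":["motion"]}

```bash
mkdir -p pics; ls
cat > h.py <<'E'
import numpy as np, cv2
from bench import ctrl
from scipy.spatial.transform import Rotation as R
def save(n,p): cv2.imwrite('pics/'+n+'.png',cv2.cvtColor(p,cv2.COLOR_RGB2BGR))
def pose():
    o=ctrl.get_obs(); T=np.eye(4); q=o['eef_rot']
    T[:3,:3]=R.from_quat([q[1],q[2],q[3],q[0]]).as_matrix(); T[:3,3]=o['eef_pos']; return T
def look(name):
    i=ctrl.camera_info(name); T=pose()@np.array(i['hand_eye']) if name=='wrist' else np.array(i['T'])
    p,d=ctrl.camera(name); return p,d,i,T
def ray(i,T,u,v,z):
    r=T[:3,:3]@np.array([(u-i['cx'])/i['fx'],(v-i['cy'])/i['fy'],1]); s=(z-T[2,3])/r[2]; return T[:3,3]+s*r
def pts(d,i,T):
    v,u=np.mgrid[:480,:640]; c=np.stack([(u-i['cx'])/i['fx']*d,(v-i['cy'])/i['fy']*d,d],-1)
    return c@T[:3,:3].T+T[:3,3]
E
python3 - <<'E'
from h import *
a,d,i,T=look('scene'); b,d2,i2,T2=look('side')
np.savez('s.npz',a=a,d=d,T=T,b=b,d2=d2,T2=T2)
print(i,'\n',i2,'\n',ctrl.camera_info('wrist'),ctrl.get_obs())
save('scene',a); save('side',b)
E
```

```text
pics
{'fx': 450.04520779097373, 'fy': 450.04520779097373, 'cx': 317.7196931671908, 'cy': 242.34703528447744, 'T': array([[ 0.55513467,  0.61020097, -0.56522586,  1.20139126],
       [ 0.83158576, -0.39324765,  0.39220072, -0.57845477],
       [ 0.01704751, -0.687758  , -0.72573984,  0.91515381],
       [ 0.        ,  0.        ,  0.        ,  1.        ]])} 
 {'fx': 506.4919698078336, 'fy': 506.4919698078336, 'cx': 311.89837810796917, 'cy': 232.81753823763367, 'T': array([[-0.86221303, -0.36668362,  0.34947364,  0.05006526],
       [-0.50635143,  0.60479476, -0.61468002,  0.77889098],
       [ 0.01403327, -0.70694159, -0.7071327 ,  1.1331093 ],
       [ 0.        ,  0.        ,  0.        ,  1.        ]])} 
 {'fx': 371.69512619106644, 'fy': 371.69512619106644, 'cx': 320.5985545261455, 'cy': 248.9094606433737, 'hand_eye': array([[-9.46405861e-04, -2.98725647e-01,  9.54338563e-01,
        -1.42394891e-01],
       [ 9.99999388e-01, -8.29424913e-04,  7.32061782e-04,
         1.51074791e-04],
       [ 5.72866550e-04,  9.54338671e-01,  2.98726249e-01,
        -7.52360765e-02],
       [ 0.00000000e+00,  0.00000000e+00,  0.00000000e+00,
         1.00000000e+00]])} {'time_s': 0.1, 'q': array([-1.46828299e+00,  1.81487948e-01,  1.60790424e+00,  1.96949930e-05,
        1.35381376e+00, -2.06298120e-01]), 'dq': array([ 0.0003263 , -0.00056544, -0.00275662, -0.00181229,  0.0009042 ,
        0.00070907]), 'joint_efforts': array([ 1.42535205e-04, -4.45877695e+01, -3.52238917e+01, -3.27225462e-04,
        4.04027727e-03,  5.47338047e-06]), 'eef_pos': array([ 0.17472925, -0.54728509,  0.23046415]), 'eef_rot': array([ 0.10817723,  0.69873078,  0.10931576, -0.69865803]), 'wrist_force': array([ 0.30235907,  0.52420068, -0.51029303]), 'torque': array([-0.0266422 , -0.0245532 ,  0.01646545]), 'opening': 1.0013148654834032}
```

View pics/scene.png

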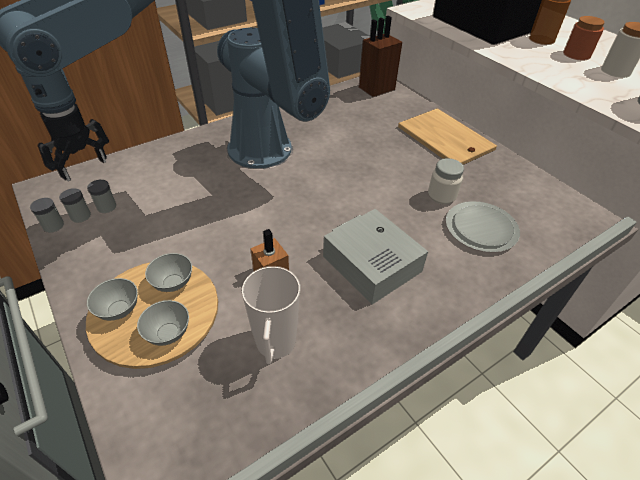

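View pics/side.png

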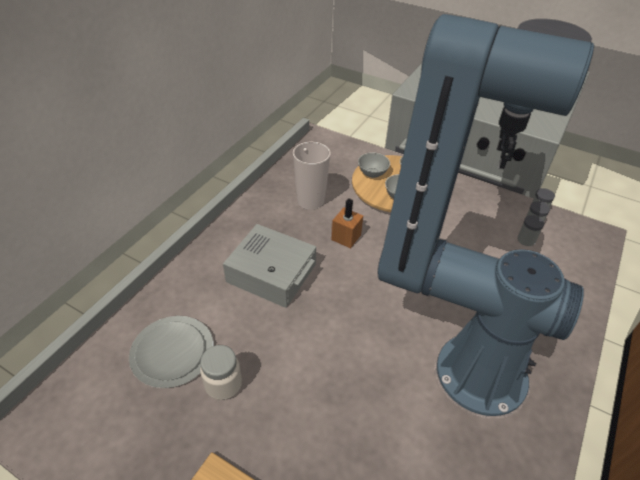

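The scene view shows the rod's black handle at (268,240) in its block, the housing hole at (380,229), and the pitcher just beyond the block. The side view has the handle at (349,209) and the hole at (271,269).

Run:
```python
from h import *
s=np.load('s.npz')
for n,im,d,T,box,hb in (('scene',s['a'],s['d'],s['T'],(225,290,225,300),(372,390,222,238)),('side',s['b'],s['d2'],s['T2'],(325,368,195,250),(262,280,262,276))):
    i=ctrl.camera_info(n); P=pts(d,i,T)
    x0,x1,y0,y1=box; g=im.astype(int)
    W=np.zeros((480,640),bool); W[y0:y1,x0:x1]=1
    k=W&(im.max(2)<45); top=k&(abs(P[...,2]-.187)<.004)
    print(n,'handle top n',top.sum(),P[top].mean(0) if top.any() else 0,'zmax',P[k][:,2].max() if k.any() else 0)
    br=W&(g[...,0]-g[...,2]>30)&(abs(P[...,2]-.085)<.005)
    q=P[br][:,:2].astype(np.float32); print('block top',br.sum(),cv2.minAreaRect(q) if len(q)>5 else 0)
    # housing top
    hp=(abs(P[...,2]-.08)<.005)&(abs(P[...,0]-P[(hb[2]+hb[3])//2,(hb[0]+hb[1])//2,0])<.25)&(abs(P[...,1]-P[(hb[2]+hb[3])//2,(hb[0]+hb[1])//2,1])<.25)&(abs(g[...,0]-g[...,2])<25)
    m=hp.astype(np.uint8); c,l,st,ce=cv2.connectedComponentsWithStats(m); j=1+st[1:,4].argmax()
    q=P[l==j][:,:2].astype(np.float32); print('housing',len(q),cv2.minAreaRect(q))
    H=np.zeros((480,640),bool); H[hb[2]:hb[3],hb[0]:hb[1]]=1; dk=H&(im.max(2)<75)
    v,u=np.nonzero(dk); print('hole px',u.mean(),v.mean(),len(u),ray(i,T,u.mean(),v.mean(),.08))
```

```text
scene handle top n 0 0 zmax 0.9151538140230511
block top 472 ((0.5133885741233826, -0.2494231015443802), (0.07158657908439636, 0.07412928342819214), 87.9083023071289)
housing 3921 ((0.6315743327140808, -0.005088187754154205), (0.20232005417346954, 0.18307922780513763), 3.666863441467285)
hole px 379.7894736842105 229.10526315789474 19 [0.59966904 0.03733783 0.08      ]
side handle top n 0 0 zmax 0.15747264123082216
block top 299 ((0.5110838413238525, -0.2444457858800888), (0.0768161341547966, 0.07271724194288254), 88.1943359375)
housing 3302 ((0.6282622814178467, -0.001527942717075348), (0.2064722180366516, 0.1864083856344223), 3.1358072757720947)
hole px 271.2857142857143 270.42857142857144 7 [0.59185186 0.0463656  0.08      ]
```

```bash
cat >> h.py <<'E'
def plan(p,yaw):
    "tool x down, tool y at world angle yaw (deg): shift mm and turn deg in tool axes"
    T=pose(); a=np.radians(yaw); y=np.array([np.cos(a),np.sin(a),0]); x=np.array([0,0,-1.])
    G=np.c_[x,y,np.cross(x,y)]; s=T[:3,:3].T@(np.array(p)-T[:3,3])*1000
    r=np.degrees(R.from_matrix(T[:3,:3].T@G).as_rotvec()); print('plan',s.round(1),r.round(2))
E
python3 - <<'E'
from h import *
s=np.load('s.npz'); P=pts(s['d'],ctrl.camera_info('scene'),s['T'])
W=np.zeros((480,640),bool); W[262:365,238:305]=1; k=W&(P[...,2]>.17)&(P[...,2]<.215)
print(cv2.minEnclosingCircle(P[k][:,:2].astype(np.float32)))
T=pose(); print(T.round(3))
for y in (-155,-90,0,90,180): print(y); plan((.49,-.247,.30),y)
E
```

```text
((0.7106281518936157, -0.35122740268707275), 0.07550322264432907)
[[-0.     0.304 -0.953  0.175]
 [ 0.002 -0.953 -0.304 -0.547]
 [-1.    -0.002 -0.     0.23 ]
 [ 0.     0.     0.     1.   ]]
-155
plan [ -69.1 -190.4 -391.6] [8.269e+01 5.000e-02 9.000e-02]
-90
plan [ -69.1 -190.4 -391.6] [ 1.769e+01 -1.000e-02  9.000e-02]
0
plan [ -69.1 -190.4 -391.6] [-7.231e+01 -7.000e-02  7.000e-02]
90
plan [ -69.1 -190.4 -391.6] [-1.6231e+02 -1.3000e-01 -1.0000e-02]
180
plan [ -69.1 -190.4 -391.6] [1.0769e+02 7.0000e-02 8.0000e-02]
```

>>> step_arm([
  [-70, -40, -60, 2, 0, 0, 0],
  [-70, -64, -120, 5, 0, 0, 0],
  [-70, -92, -180, 8, 0, 0, 0],
  [-70, -120, -240, 11, 0, 0, 0],
  [-70, -148, -300, 14, 0, 0, 0],
  [-70, -176, -355, 17, 0, 0, 0],
  [-70, -190, -392, 17.7, 0, 0, 0],
  [-70, -190, -392, 17.7, 0, 0, 0],
  [-70, -190, -392, 17.7, 0, 0, 0],
])

```text
time_s: 1.23
eef_pos: [0.4908, -0.2469, 0.3008]
eef_rot: [-0.001, -0.707, -0.001, 0.707]
wrist_force: [-1.0, 0.3, -0.4]
opening: 1.0
```

Run:
```python
from h import *
a,d,i,T=look('wrist'); np.savez('w1.npz',a=a,d=d,T=T); save('w1',a); print(pose().round(4),ctrl.get_obs()['time_s'],ctrl.get_obs()['q'].round(2))
```

```text
[[-1.200e-03  7.000e-04 -1.000e+00  4.901e-01]
 [ 1.000e-04 -1.000e+00 -7.000e-04 -2.479e-01]
 [-1.000e+00 -1.000e-04  1.200e-03  3.008e-01]
 [ 0.000e+00  0.000e+00  0.000e+00  1.000e+00]] 1.275 [-0.68  0.07  1.59 -0.    1.48  0.89]
```

View pics/w1.png

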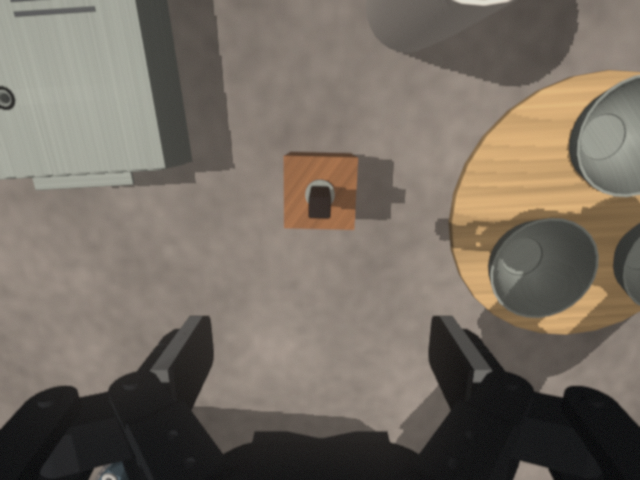

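The wrist view shows the block's top at about (285–357, 157–229), with the handle on it at (319,203). The hole is at (6,98), and there is room for the fingers on both sides.

Run:
```python
from h import *
s=np.load('w1.npz'); a,d,T=s['a'],s['d'],s['T']; i=ctrl.camera_info('wrist'); P=pts(d,i,T); g=a.astype(int)
W=np.zeros((480,640),bool); W[140:245,270:372]=1
br=W&(abs(P[...,2]-.085)<.006)&(g[...,0]-g[...,2]>25)
v,u=np.nonzero(br); q=np.array([ray(i,T,x,y,.085)[:2] for x,y in zip(u,v)],np.float32)
print('block',cv2.minAreaRect(q), 'z med',np.median(P[br][:,2]))
k=W&(a.max(2)<50)&(P[...,2]>.1); kt=k&(P[...,2]>.148)
print(k.sum(),kt.sum(),P[kt].mean(0),P[kt].max(0),P[kt].min(0))
v,u=np.nonzero(kt); q=np.array([ray(i,T,x,y,.155)[:2] for x,y in zip(u,v)],np.float32); print('handle',cv2.minAreaRect(q))
for y in range(184,222,3): 
    r=np.nonzero(k[y])[0]; print(y,r.min() if len(r) else 0,r.max() if len(r) else 0, d[y,319].round(3),P[y,319].round(3),a[y,319])
```

```text
block ((0.5105444192886353, -0.24617783725261688), (0.06992817670106888, 0.07023301720619202), 88.70001220703125) z med 0.08465732368398082
40 7 [ 0.51915766 -0.24856769  0.15275039] [ 0.51955579 -0.24231636  0.15407783] [ 0.51880752 -0.25251023  0.1508559 ]
handle ((0.5193526744842529, -0.24738560616970062), (0.0007795144338160753, 0.010099990293383598), 0.09670288115739822)
184 0 0 0.35 [ 0.52  -0.246  0.091] [145 144 134]
187 0 0 0.333 [ 0.519 -0.246  0.109] [59 52 45]
190 312 327 0.315 [ 0.52  -0.246  0.127] [52 43 37]
193 318 327 0.301 [ 0.519 -0.246  0.142] [50 40 35]
196 323 324 0.29 [ 0.519 -0.246  0.154] [53 44 39]
199 0 0 0.291 [ 0.516 -0.246  0.154] [56 47 44]
202 0 0 0.291 [ 0.514 -0.246  0.155] [55 45 41]
205 0 0 0.292 [ 0.512 -0.246  0.154] [56 47 43]
208 0 0 0.292 [ 0.51  -0.246  0.155] [55 45 43]
211 0 0 0.292 [ 0.507 -0.246  0.155] [54 46 42]
214 0 0 0.294 [ 0.505 -0.246  0.154] [56 48 44]
217 0 0 0.295 [ 0.502 -0.246  0.154] [68 54 44]
220 0 0 0.367 [ 0.484 -0.246  0.084] [142  99  68]
```

>>> step_arm([
  [50, -1.5, -20.5, 0, 0, 0, 0],
  [100, -1.5, -20.5, 0, 0, 0, 0],
  [145, -1.5, -20.5, 0, 0, 0, 0],
  [180, -1.5, -20.5, 0, 0, 0, 0],
  [195, -1.5, -20.5, 0, 0, 0, 0],
  [195, -1.5, -20.5, 0, 0, 0, 0],
  [195, -1.5, -20.5, 0, 0, 0, 0],
])

```text
time_s: 2.15
eef_pos: [0.5117, -0.2474, 0.1081]
eef_rot: [0.0, 0.708, -0.001, -0.706]
wrist_force: [0.1, -0.3, 0.6]
opening: 0.996
```

>>> step_arm([
  [0, 0, 0, 0, 0, 0, 120],
  [0, 0, 0, 0, 0, 0, 180],
  [0, 0, 0, 0, 0, 0, 255],
  [0, 0, 0, 0, 0, 0, 255],
  [0, 0, 0, 0, 0, 0, 255],
  [0, 0, 0, 0, 0, 0, 255],
  [0, 0, 0, 0, 0, 0, 255],
  [0, 0, 0, 0, 0, 0, 255],
])

```text
time_s: 3.15
eef_pos: [0.5111, -0.2462, 0.1066]
eef_rot: [0.0, 0.707, -0.0, -0.707]
wrist_force: [-0.7, 0.5, 4.0]
opening: 0.202
```

Run:
```python
from h import *
a,d,i,T=look('wrist'); save('w2',a); o=ctrl.get_obs(); print(pose().round(4),o)
```

```text
[[ 4.000e-04 -1.000e-04 -1.000e+00  5.112e-01]
 [-2.000e-04 -1.000e+00  1.000e-04 -2.463e-01]
 [-1.000e+00  2.000e-04 -4.000e-04  1.066e-01]
 [ 0.000e+00  0.000e+00  0.000e+00  1.000e+00]] {'time_s': 3.2, 'q': array([-6.58138909e-01,  3.06707447e-01,  1.72567008e+00,  8.40007883e-05,
        1.10875462e+00,  9.12733851e-01]), 'dq': array([-0.00111679,  0.00036298, -0.00096073, -0.00034764,  0.00015405,
       -0.00037371]), 'joint_efforts': array([-2.73772432e-01, -4.39201355e+01, -2.93117630e+01, -7.60461786e-02,
       -2.85528693e-01,  3.00282642e-03]), 'eef_pos': array([ 0.51116642, -0.24626573,  0.10655813]), 'eef_rot': array([ 3.82882970e-05,  7.07251833e-01, -1.18800285e-04, -7.06961688e-01]), 'wrist_force': array([-1.37548335,  1.5566226 ,  4.30210879]), 'torque': array([ 0.13917739,  0.07365544, -0.04805851]), 'opening': 0.203074834555782}
```

View pics/w2.png

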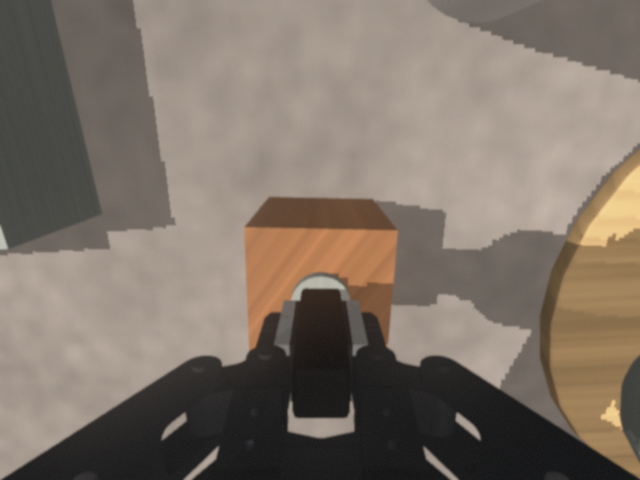

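>>> step_arm([
  [-10, 0, 0, 0, 0, 0, 255],
  [-30, 0, 0, 0, 0, 0, 255],
  [-60, 0, 0, 0, 0, 0, 255],
  [-90, 0, 0, 0, 0, 0, 255],
  [-115, 0, 0, 0, 0, 0, 255],
  [-125, 0, 0, 0, 0, 0, 255],
  [-125, 0, 0, 0, 0, 0, 255],
  [-125, 0, 0, 0, 0, 0, 255],
])

```text
time_s: 4.2
eef_pos: [0.5103, -0.2457, 0.2299]
eef_rot: [0.001, -0.706, -0.0, 0.708]
wrist_force: [-0.6, 0.5, -1.2]
opening: 0.203
```

>>> step_arm([
  [0, -25, -8, 0, 0, 0, 255],
  [0, -65, -20, 0, 0, 0, 255],
  [0, -110, -34, 0, 0, 0, 255],
  [0, -155, -48, 0, 0, 0, 255],
  [0, -200, -62, 0, 0, 0, 255],
  [0, -240, -74, 0, 0, 0, 255],
  [0, -270, -82, 0, 0, 0, 255],
  [0, -286, -87, 0, 0, 0, 255],
  [0, -286, -87, 0, 0, 0, 255],
  [0, -286, -87, 0, 0, 0, 255],
])

```text
time_s: 5.45
eef_pos: [0.5978, 0.0388, 0.2309]
eef_rot: [0.0, -0.707, 0.0, 0.707]
wrist_force: [0.5, 0.5, -0.4]
opening: 0.202
```

Run:
```python
from h import *
a,d,i,T=look('wrist'); np.savez('w3.npz',a=a,d=d,T=T); o=ctrl.get_obs(); print(pose().round(4),o['wrist_force'],o['opening'],o['time_s'])
save('w3',np.hstack([a[0:330,200:440], np.zeros((330,4,3),np.uint8), a[:330,200:440][:,:,:]])[:, :240].repeat(2,0)[:600].repeat(2,1))
```

```text
[[-5.000e-04 -1.400e-03 -1.000e+00  5.978e-01]
 [-4.000e-04 -1.000e+00  1.400e-03  3.860e-02]
 [-1.000e+00  4.000e-04  5.000e-04  2.311e-01]
 [ 0.000e+00  0.000e+00  0.000e+00  1.000e+00]] [-1.07603954 -0.18049418 -1.68823679] 0.20138711335421544 5.5
```

View pics/w3.png

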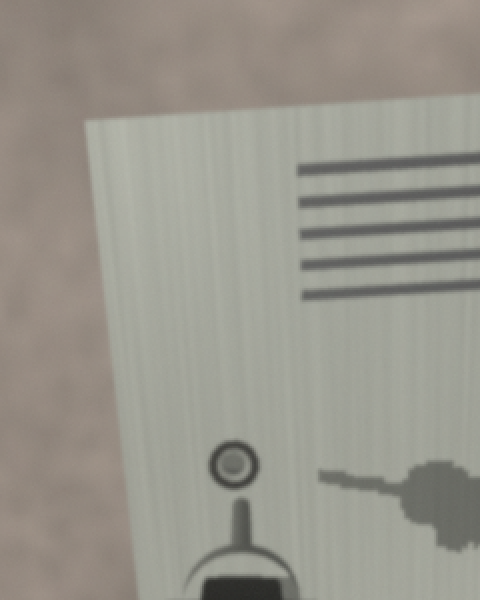

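The hole's ring is at full-frame pixel (317,232) and the rod's tip at about (321,250), hanging above the housing.

Run:
```python
from h import *
s=np.load('w3.npz'); a,d,T=s['a'],s['d'],s['T']; i=ctrl.camera_info('wrist'); P=pts(d,i,T)
g=cv2.cvtColor(a,cv2.COLOR_RGB2GRAY)
m=np.zeros_like(g); m[217:247,300:334]=(g[217:247,300:334]<95)
c,_=cv2.findContours(m,cv2.RETR_EXTERNAL,cv2.CHAIN_APPROX_NONE); c=max(c,key=cv2.contourArea)
e=cv2.fitEllipse(c); print('ring',e); H=ray(i,T,*e[0],.08); print('hole',H,'plane z',np.median(P[200:215,300:330,2]))
print('ring diam mm',[x/i['fx']*d[215,317]*1000 for x in e[1]])
for y in range(246,274,2):
    print(y,g[y,310:334], (d[y,321]).round(4),P[y,321].round(4))
print(ray(i,T,320.8,249.5,.1345))
# predicted
q=np.linalg.inv(T)@np.array([*(pose()[:3,3]+[0,0,-.0966]),1]); print('pred tip px',q[0]/q[2]*i['fx']+i['cx'],q[1]/q[2]*i['fy']+i['cy'])
```

```text
ring ((316.5281677246094, 232.10586547851562), (22.282005310058594, 23.16047477722168), 88.45418548583984)
hole [0.59563788 0.04132505 0.08      ] plane z 0.0796939356350502
ring diam mm [np.float32(17.860472), np.float32(18.564623)]
246 [159 159 157 158 158 156 156 157 156 156 157 159 159 158 158 160 161 161
 160 162 161 159 159 159] 0.306 [0.584  0.0377 0.0806]
248 [161 160 160 159 160 162 161 157 152 142 139 141 145 151 156 158 160 161
 160 162 160 158 159 159] 0.3074 [0.582  0.0377 0.0797]
250 [160 159 159 161 161 158 148 130 115 106 100  98 102 112 133 151 158 160
 161 161 161 160 159 159] 0.2443 [0.5995 0.0378 0.1404]
252 [160 160 160 158 158 152 133 114 105  98  94  88  86  91 114 142 157 162
 162 161 160 161 158 160] 0.2404 [0.5994 0.0378 0.1445]
254 [159 160 160 160 159 151 128 111 102  98  92  88  85  85 106 139 156 160
 162 162 162 161 158 159] 0.2353 [0.5997 0.0378 0.1497]
256 [160 160 161 160 158 151 128 109 103  97  94  88  85  85 101 130 152 160
 161 161 161 161 160 159] 0.2314 [0.5998 0.0379 0.1538]
258 [159 160 161 159 159 148 127 109 102  96  92  88  85  84 100 130 
[... 378 characters left out ...]
  87  84  83  92 119 145 158
 161 163 163 161 159 158] 0.2182 [0.5995 0.0379 0.1677]
266 [160 159 161 160 154 141 120 106 102  96  92  87  85  83  92 118 143 157
 161 162 162 162 161 159] 0.2144 [0.5997 0.0379 0.1716]
268 [159 160 160 159 152 137 117 107 100  96  92  87  84  83  89 113 142 156
 159 162 161 161 160 159] 0.2107 [0.5998 0.0379 0.1754]
270 [159 159 160 157 152 134 116 105 100  96  92  87  83  82  88 110 141 155
 159 161 161 161 161 159] 0.2082 [0.5996 0.0379 0.1781]
272 [152 148 144 137 128 116 104  99  94  93  88  87  85  84  85  98 115 131
 138 146 150 154 157 158] 0.1743 [0.6107 0.038  0.2102]
[0.59794711 0.03794273 0.1345    ]
pred tip px 319.8595510778479 249.66026831430477
```

>>> step_arm([
  [10, -3, 0.7, 0, 0, 0, 255],
  [22, -3, 0.7, 0, 0, 0, 255],
  [34, -3, 0.7, 0, 0, 0, 255],
  [43, -3, 0.7, 0, 0, 0, 255],
  [45, -3, 0.7, 0, 0, 0, 255],
  [45, -3, 0.7, 0, 0, 0, 255],
])

```text
time_s: 6.25
eef_pos: [0.5974, 0.0428, 0.1863]
eef_rot: [-0.0, 0.707, -0.0, -0.707]
wrist_force: [0.2, 0.2, -0.2]
opening: 0.203
```

Run:
```python
from h import *
a,d,i,T=look('wrist'); np.savez('w4.npz',a=a,d=d,T=T); o=ctrl.get_obs(); print(pose().round(4),o['wrist_force'],o['opening'],o['time_s'])
save('w4',cv2.resize(a[210:300,270:370],None,fx=6,fy=6,interpolation=cv2.INTER_CUBIC))
g=cv2.cvtColor(a,cv2.COLOR_RGB2GRAY)
for y in range(222,264,2): print(y,g[y,306:338],d[y,320].round(4))
```

```text
[[ 6.000e-04 -1.000e-04 -1.000e+00  5.976e-01]
 [-1.000e-04 -1.000e+00  1.000e-04  4.280e-02]
 [-1.000e+00  1.000e-04 -6.000e-04  1.866e-01]
 [ 0.000e+00  0.000e+00  0.000e+00  1.000e+00]] [-0.7365925  -0.59483276 -1.65616125] 0.19631672285495066 6.3
222 [157 157 158 158 158 158 158 157 156 158 159 160 162 162 161 160 160 159
 158 158 157 155 157 157 158 161 162 160 160 160 158 158] 0.2543
224 [156 157 158 157 156 158 159 158 158 157 160 161 160 162 161 161 159 158
 157 158 159 156 155 156 159 159 160 160 160 160 157 158] 0.2558
226 [156 156 156 155 156 157 158 159 157 157 159 162 160 161 161 160 160 159
 157 158 157 156 156 157 158 159 161 160 160 159 158 158] 0.2549
228 [157 158 157 156 158 158 158 159 156 155 158 159 161 161 161 161 159 159
 157 159 157 156 156 156 158 160 161 160 159 160 158 157] 0.2568
230 [157 156 155 157 158 157 157 158 156 157 158 159 160 161 161 160 160 159
 158 157 158 158 156 155 158 160 160 160 160 159 158 156] 0.2579
232 [156 158 157 157 156 157 157 158 156 155 158 157 160 159 158 158 159 155
 155 157 156 157 155 154 157 159 159 158 159 158 158 156] 0.25
[... 1429 characters left out ...]
 147 127  96  72  62  63  73  93 107 109 104 100  96  92  88  81  82
  97 125 141 144 133 105  78  63  56  58  76  96 113 117] 0.2364
256 [156 154 148 133 107  82  67  63  66  79  96 102  97  96  91  85  83  82
  89 105 115 111  94  75  63  63  67  87 112 135 148 151] 0.2325
258 [155 155 155 153 145 129 106  83  72  76  93 102 100  95  92  87  83  81
  76  71  69  65  64  61  67  83 111 135 150 156 159 158] 0.228
260 [155 155 155 156 155 154 145 132 117 104 100 102  99  97  92  86  82  80
  77  73  72  77  87 101 118 135 147 156 156 157 159 157] 0.2239
262 [156 154 154 155 157 156 154 155 148 136 117 104  99  94  91  85  82  81
  85 101 121 133 143 148 151 154 157 156 158 158 158 159] 0.2208
```

View pics/w4.png

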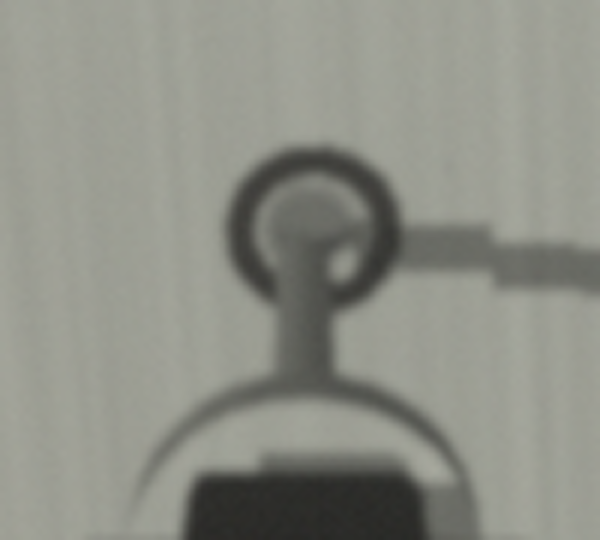

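Run:
```python
from h import *
s=np.load('w4.npz'); T=s['T']; i=ctrl.camera_info('wrist'); P=pts(s['d'],i,T); g=cv2.cvtColor(s['a'],cv2.COLOR_RGB2GRAY)
m=np.zeros_like(g); m[230:266,302:342]=g[230:266,302:342]<88; m[247:,333:]=0; m[250:,314:]=0; m[:,:302]=0
c,_=cv2.findContours(m,cv2.RETR_EXTERNAL,cv2.CHAIN_APPROX_NONE); c=max(c,key=cv2.contourArea)
hull=cv2.convexHull(c)[:,0]; e=cv2.fitEllipse(hull); print(e); print('hole',ray(i,T,*e[0],.08), ray(i,T,322.2,248,.08))
print('tip front', [ray(i,T,320.7,v,.0900) for v in (247.5,249,250)])
print('shank surface',P[250:262,319:322].reshape(-1,3).mean(0).round(4),P[250:262:3,320].round(4))
```

```text
((320.97821044921875, 246.9141387939453), (23.52391242980957, 27.363248825073242), 63.837711334228516)
hole [0.59644877 0.0419144  0.08      ] [0.59565238 0.04105886 0.08      ]
tip front [array([0.5991048 , 0.04212024, 0.09      ]), array([0.5980486 , 0.04212084, 0.09      ]), array([0.59734298, 0.04212124, 0.09      ])]
shank surface [0.5994 0.0426 0.1076] [[0.5994 0.0426 0.0967]
 [0.5994 0.0426 0.103 ]
 [0.5991 0.0426 0.1081]
 [0.5993 0.0426 0.1144]]
```

The tip is at about x 320.7 against the ring's centre at 322.2, so I correct y by 1 mm and then enter the hole slowly.

>>> step_arm([
  [0, 1, 0, 0, 0, 0, 255],
  [2, 1, 0, 0, 0, 0, 255],
  [4, 1, 0, 0, 0, 0, 255],
  [6, 1, 0, 0, 0, 0, 255],
  [7, 1, 0, 0, 0, 0, 255],
  [8, 1, 0, 0, 0, 0, 255],
  [9, 1, 0, 0, 0, 0, 255],
  [10, 1, 0, 0, 0, 0, 255],
  [10, 1, 0, 0, 0, 0, 255],
])

```text
time_s: 7.42
eef_pos: [0.5973, 0.0418, 0.1762]
eef_rot: [0.0, -0.707, 0.0, 0.707]
wrist_force: [-0.1, -0.2, -1.0]
opening: 0.204
```

>>> step_arm([
  [1, 0, 0, 0, 0, 0, 255],
  [2, 0, 0, 0, 0, 0, 255],
  [2, 0, 0, 0, 0, 0, 255],
])

```text
time_s: 7.8
eef_pos: [0.5972, 0.0418, 0.1742]
eef_rot: [0.0, -0.707, 0.0, 0.707]
wrist_force: [-0.6, -0.3, -0.9]
opening: 0.201
```

>>> step_arm([
  [1, 0, 0, 0, 0, 0, 255],
  [2, 0, 0, 0, 0, 0, 255],
  [2, 0, 0, 0, 0, 0, 255],
])

```text
time_s: 8.18
eef_pos: [0.5972, 0.0419, 0.1721]
eef_rot: [0.0, -0.707, 0.0, 0.707]
wrist_force: [-0.9, -0.2, -0.4]
opening: 0.202
```

>>> step_arm([
  [2, 0, 0, 0, 0, 0, 255],
  [4, 0, 0, 0, 0, 0, 255],
  [6, 0, 0, 0, 0, 0, 255],
  [8, 0, 0, 0, 0, 0, 255],
  [10, 0, 0, 0, 0, 0, 255],
  [11, 0, 0, 0, 0, 0, 255],
  [11, 0, 0, 0, 0, 0, 255],
])

```text
time_s: 9.05
eef_pos: [0.5973, 0.0418, 0.1612]
eef_rot: [0.0, -0.707, 0.0, 0.707]
wrist_force: [-0.7, 1.0, -0.8]
opening: 0.202
```

>>> step_arm([
  [1, 0, 0, 0, 0, 0, 255],
  [2, 0, 0, 0, 0, 0, 255],
  [3, 0, 0, 0, 0, 0, 255],
  [4, 0, 0, 0, 0, 0, 255],
  [4, 0, 0, 0, 0, 0, 255],
])

```text
time_s: 9.68
eef_pos: [0.5972, 0.0419, 0.1571]
eef_rot: [0.0, -0.707, 0.0, 0.707]
wrist_force: [0.2, -1.0, 0.2]
opening: 0.201
```

>>> step_arm([
  [1, 0, 0, 0, 0, 0, 255],
  [2, 0, 0, 0, 0, 0, 255],
  [3, 0, 0, 0, 0, 0, 255],
  [4, 0, 0, 0, 0, 0, 255],
  [4, 0, 0, 0, 0, 0, 255],
])

```text
time_s: 10.3
eef_pos: [0.5972, 0.0418, 0.1532]
eef_rot: [0.0, -0.707, 0.0, 0.707]
wrist_force: [0.7, -0.4, -1.2]
opening: 0.204
```

>>> step_arm([
  [1, 0, 0, 0, 0, 0, 255],
  [2, 0, 0, 0, 0, 0, 255],
  [3, 0, 0, 0, 0, 0, 255],
  [4, 0, 0, 0, 0, 0, 255],
  [4, 0, 0, 0, 0, 0, 255],
])

```text
time_s: 10.92
eef_pos: [0.5973, 0.0418, 0.1492]
eef_rot: [0.0, -0.707, 0.0, 0.707]
wrist_force: [0.2, -0.7, 0.1]
opening: 0.204
```

>>> step_arm([
  [1, 0, 0, 0, 0, 0, 255],
  [2, 0, 0, 0, 0, 0, 255],
  [3, 0, 0, 0, 0, 0, 255],
  [4, 0, 0, 0, 0, 0, 255],
  [4, 0, 0, 0, 0, 0, 255],
])

```text
time_s: 11.55
eef_pos: [0.5972, 0.0418, 0.1452]
eef_rot: [0.0, -0.707, 0.0, 0.707]
wrist_force: [-0.0, 0.1, -0.8]
opening: 0.208
```

>>> step_arm([
  [1, 0, 0, 0, 0, 0, 255],
  [2, 0, 0, 0, 0, 0, 255],
  [3, 0, 0, 0, 0, 0, 255],
  [4, 0, 0, 0, 0, 0, 255],
  [4, 0, 0, 0, 0, 0, 255],
])

```text
time_s: 12.18
eef_pos: [0.5977, 0.0418, 0.1421]
eef_rot: [0.0, 0.707, -0.0, -0.707]
wrist_force: [-1.1, -0.6, 6.9]
opening: 0.203
```

Contact at 7 N. I continue in 1 mm steps.

>>> step_arm([
  [1, 0, 0, 0, 0, 0, 255],
  [1, 0, 0, 0, 0, 0, 255],
])

```text
time_s: 12.42
eef_pos: [0.5977, 0.0418, 0.1413]
eef_rot: [0.0, 0.707, -0.0, -0.707]
wrist_force: [-1.8, 0.3, 6.9]
opening: 0.203
```

>>> step_arm([
  [1, 0, 0, 0, 0, 0, 255],
  [1, 0, 0, 0, 0, 0, 255],
])

```text
time_s: 12.68
eef_pos: [0.5978, 0.0418, 0.1405]
eef_rot: [0.0, 0.708, -0.0, -0.707]
wrist_force: [-1.9, 0.0, 8.0]
opening: 0.201
```

>>> step_arm([
  [1, 0, 0, 0, 0, 0, 255],
  [1, 0, 0, 0, 0, 0, 255],
])

```text
time_s: 12.92
eef_pos: [0.5978, 0.0418, 0.1396]
eef_rot: [0.0, 0.708, -0.0, -0.707]
wrist_force: [-2.5, 0.1, 8.2]
opening: 0.201
```

>>> step_arm([
  [1, 0, 0, 0, 0, 0, 255],
  [1, 0, 0, 0, 0, 0, 255],
])

```text
time_s: 13.18
eef_pos: [0.5979, 0.0418, 0.1387]
eef_rot: [0.0, 0.708, -0.0, -0.707]
wrist_force: [-3.3, 0.3, 8.1]
opening: 0.201
```

>>> step_arm([
  [1, 0, 0, 0, 0, 0, 255],
  [1, 0, 0, 0, 0, 0, 255],
])

```text
time_s: 13.42
eef_pos: [0.5979, 0.0418, 0.1378]
eef_rot: [0.0, 0.708, -0.0, -0.707]
wrist_force: [-2.2, 0.1, 10.0]
opening: 0.2
```

```bash
cat > st.py <<'E'
from h import *
f=[]
for n in ('scene',):
    a,d,i,T=look(n); P=pts(d,i,T)
    # tray panel top at z~.068 in front of the housing (front edge at x~.53)
    m=(abs(P[...,2]-.068)<.005)&(P[...,0]>.44)&(P[...,0]<.56)&(abs(P[...,1])<.08)
    print(n,m.sum(),np.percentile(P[m][:,0],[1,50]) if m.sum() else 0)
o=ctrl.get_obs(); print(o['time_s'],o['wrist_force'],o['torque'],o['eef_pos'])
E
python3 st.py
```

```text
scene 61 [0.51217224 0.51922439]
13.475 [-2.04125202  1.12789303  9.89168954] [ 0.0859217   0.70146812 -0.00841388] [0.59784894 0.04179069 0.13777817]
```

>>> step_arm([
  [0.5, 0, 0, 0, 0, 0, 255],
  [1, 0, 0, 0, 0, 0, 255],
])

```text
time_s: 13.72
eef_pos: [0.5984, 0.0417, 0.1369]
eef_rot: [0.0, 0.708, -0.0, -0.706]
wrist_force: [-1.3, 0.4, 9.8]
opening: 0.203
```

```bash
python3 st.py
```

```text
scene 81 [0.51086511 0.51754398]
13.775 [-1.2741278   0.75300108  9.94900491] [ 0.07410286  0.21487102 -0.0261571 ] [0.5984796  0.04171597 0.13694045]
```

>>> step_arm([
  [0.5, 0, 0, 0, 0, 0, 255],
  [1, 0, 0, 0, 0, 0, 255],
])

```text
time_s: 14.02
eef_pos: [0.5985, 0.0417, 0.1361]
eef_rot: [0.0, 0.708, -0.0, -0.706]
wrist_force: [-2.5, -0.3, 10.0]
opening: 0.206
```

```bash
python3 st.py
```

```text
scene 156 [0.50615401 0.51761466]
14.075 [-1.79877779  0.45056424  7.99244463] [0.04430207 0.26260124 0.0210945 ] [0.59848545 0.04172118 0.13608412]
```

The force has dropped and the tray is moving, so I hold.

>>> step_arm([
  [0, 0, 0, 0, 0, 0, 255],
  [0, 0, 0, 0, 0, 0, 255],
  [0, 0, 0, 0, 0, 0, 255],
  [0, 0, 0, 0, 0, 0, 255],
  [0, 0, 0, 0, 0, 0, 255],
  [0, 0, 0, 0, 0, 0, 255],
  [0, 0, 0, 0, 0, 0, 255],
  [0, 0, 0, 0, 0, 0, 255],
  [0, 0, 0, 0, 0, 0, 255],
  [0, 0, 0, 0, 0, 0, 255],
])

```text
time_s: 15.32
eef_pos: [0.5985, 0.0417, 0.1361]
eef_rot: [0.0, 0.708, -0.0, -0.706]
wrist_force: [-0.6, 1.3, 9.4]
opening: 0.203
```

```bash
python3 st.py
```

```text
scene 208 [0.48440879 0.49870135]
15.375 [-1.47743744 -0.03671377  9.0823918 ] [ 0.03490317  0.30037272 -0.00480688] [0.59847613 0.04170745 0.13609486]
```

>>> step_arm([
  [-4, 0, 0, 0, 0, 0, 255],
  [-12, 0, 0, 0, 0, 0, 255],
  [-22, 0, 0, 0, 0, 0, 255],
  [-34, 0, 0, 0, 0, 0, 255],
  [-46, 0, 0, 0, 0, 0, 255],
  [-60, 0, 0, 0, 0, 0, 255],
  [-75, 0, 0, 0, 0, 0, 255],
  [-90, 0, 0, 0, 0, 0, 255],
  [-96, 0, 0, 0, 0, 0, 255],
  [-96, 0, 0, 0, 0, 0, 255],
])

```text
time_s: 16.62
eef_pos: [0.5976, 0.0418, 0.2309]
eef_rot: [0.0, 0.707, -0.0, -0.707]
wrist_force: [-0.1, 0.5, -0.8]
opening: 0.198
```

```bash
python3 st.py
cat > rod.py <<'E'
from h import *
import sys
a,d,i,T=look('wrist'); n=sys.argv[1]; np.savez(n+'.npz',a=a,d=d,T=T); print(pose().round(4))
save(n,cv2.resize(a[200:380,240:400],None,fx=3,fy=3,interpolation=cv2.INTER_CUBIC))
g=cv2.cvtColor(a,cv2.COLOR_RGB2GRAY); P=pts(d,i,T); t=pose()[:3,3]
for y in range(244,274,3): print(y,g[y,308:334],(P[y,319:322].mean(0)-t).round(4))
E
python3 rod.py w5
```

```text
scene 205 [0.47016874 0.48425711]
16.675 [-0.68704695  0.18959303 -0.68163768] [-0.02326084  0.00151758 -0.0206076 ] [0.59719236 0.04185064 0.23013737]
[[-1.000e-03 -2.000e-04 -1.000e+00  5.970e-01]
 [ 2.000e-04 -1.000e+00  2.000e-04  4.190e-02]
 [-1.000e+00 -2.000e-04  1.000e-03  2.297e-01]
 [ 0.000e+00  0.000e+00  0.000e+00  1.000e+00]]
244 [159 160 161 161 160 159 156 152 143 135 128 122 122 127 130 132 135 139
 149 153 158 161 162 164 163 163] [-0.0116 -0.0002 -0.1492]
247 [159 161 160 160 162 161 162 162 161 161 161 159 159 160 161 162 163 163
 162 162 160 162 162 163 162 163] [-0.0144 -0.0002 -0.1499]
250 [161 159 160 162 161 161 161 158 148 131 116 107 101 100 104 116 136 154
 160 161 160 162 162 164 164 164] [ 0.0021 -0.0003 -0.0897]
253 [162 161 161 160 161 161 162 152 129 112 104  99  94  89  86  90 112 142
 160 162 161 162 162 163 163 163] [ 0.0022 -0.0003 -0.0828]
256 [162 159 160 160 162 161 160 150 128 112 102  98  94  89  86  87 103 133
 154 161 161 161 163 164 163 163] [ 0.0023 -0.0003 -0.0765]
259 [162 160 160 161 161 161 156 144 122 108 104  99  94  89  84  86 102 130
 153 161 161 161 162 162 163 164] [ 0.0023 -0.0003 -0.0709]
262 [162 160 159 160 161 161 156 144 122 108 103  97  95  89  86  85  96 123
 149 159 163 160 161 163 164 164] [ 0.0021 -0.0003 -0.0659]
265 [163 161 160 160 161 160 156 142 122 108 101  97  94  88  85  85  96 122
 148 159 161 161 161 160 163 165] [ 0.0024 -0.0003 -0.0599]
268 [163 161 160 160 161 160 154 137 118 106 103  98  91  89  85  84  92 117
 146 161 162 160 161 160 164 164] [ 0.0023 -0.0003 -0.0553]
271 [163 161 159 159 156 155 147 130 114 103 100  96  91  89  85  85  90 110
 138 151 156 157 159 162 161 163] [ 0.0021 -0.0003 -0.0508]
```

View pics/w5.png

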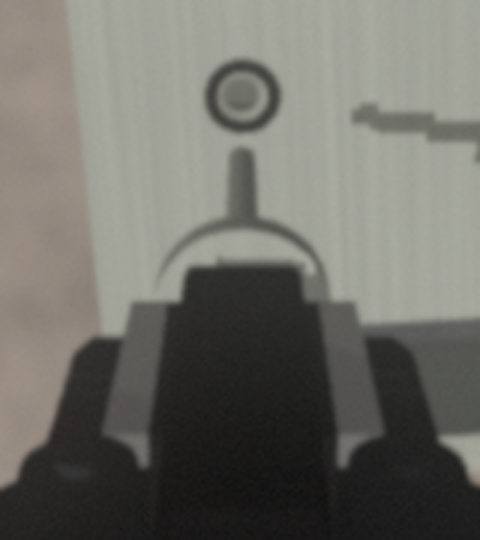

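The rod hangs straight, with its tip at crop (242,150), which is full (321,250) as before, and the tray is out about 43 mm. I go back above the block.

>>> step_arm([
  [0, 25, 8, 0, 0, 0, 255],
  [0, 65, 20, 0, 0, 0, 255],
  [0, 110, 33, 0, 0, 0, 255],
  [0, 155, 47, 0, 0, 0, 255],
  [0, 200, 60, 0, 0, 0, 255],
  [0, 240, 72, 0, 0, 0, 255],
  [0, 272, 82, 0, 0, 0, 255],
  [0, 288, 86.3, 0, 0, 0, 255],
  [0, 288, 86.3, 0, 0, 0, 255],
  [0, 288, 86.3, 0, 0, 0, 255],
])

```text
time_s: 17.98
eef_pos: [0.5113, -0.245, 0.23]
eef_rot: [0.0, -0.707, -0.001, 0.707]
wrist_force: [0.6, -0.6, -0.4]
opening: 0.203
```

```bash
python3 rod.py w6
python3 - <<'E'
from h import *
s=np.load('w6.npz'); a,d,T=s['a'],s['d'],s['T']; i=ctrl.camera_info('wrist'); g=a.astype(int); P=pts(d,i,T)
br=(abs(P[...,2]-.085)<.006)&(g[...,0]-g[...,2]>25)&(abs(P[...,0]-.51)<.06)&(abs(P[...,1]+.246)<.06)
v,u=np.nonzero(br); q=np.array([ray(i,T,x,y,.085)[:2] for x,y in zip(u,v)],np.float32)
print('block',cv2.minAreaRect(q))
E
```

```text
[[-2.000e-04  1.300e-03 -1.000e+00  5.113e-01]
 [ 6.000e-04 -1.000e+00 -1.300e-03 -2.449e-01]
 [-1.000e+00 -6.000e-04  2.000e-04  2.301e-01]
 [ 0.000e+00  0.000e+00  0.000e+00  1.000e+00]]
244 [147 144 138 137 136 138 136 133 129 126 123 121 122 122 124 127 129 132
 134 137 139 140 138 137 133 131] [-0.0105 -0.0002 -0.1451]
247 [139 138 137 138 138 141 139 138 136 135 133 133 135 136 137 139 141 142
 141 139 139 135 134 130 132 132] [-0.013  -0.0002 -0.1451]
250 [138 138 139 138 139 139 136 135 131 123 114 108 103 100 101 110 122 135
 136 134 131 131 131 133 134 136] [ 0.0018 -0.0003 -0.0902]
253 [140 140 138 137 136 136 136 133 124 117 111 106 101  92  90  90 102 120
 128 131 132 135 136 137 139 139] [ 0.0018 -0.0003 -0.0837]
256 [138 138 137 136 135 135 136 133 124 115 112 106  99  93  90  89  97 115
 129 134 136 137 137 139 141 143] [ 0.0018 -0.0003 -0.0776]
259 [136 137 134 137 138 139 139 131 122 115 111 105  99  93  90  90  96 115
 131 137 139 140 141 143 143 145] [ 0.0021 -0.0003 -0.0711]
262 [136 136 139 138 140 140 138 132 122 116 111 105  98  94  91  88  95 112
 130 139 142 144 144 145 144 145] [ 0.0021 -0.0003 -0.0656]
265 [139 139 140 140 140 140 137 128 120 115 110 104  99  94  90  88  95 113
 131 143 145 144 143 145 145 145] [ 0.0021 -0.0003 -0.0603]
268 [139 140 140 138 137 135 129 124 118 115 109 105  99  94  90  87  93 111
 133 143 145 144 144 144 144 143] [ 0.0018 -0.0004 -0.0563]
271 [140 137 134 131 130 126 125 120 114 112 106 104  99  95  91  90  90 104
 125 136 140 142 141 142 142 143] [ 0.002  -0.0004 -0.0508]
block ((0.5108192563056946, -0.2461259812116623), (0.06992185860872269, 0.0708199217915535), 88.72425842285156)
```

View pics/w6.png

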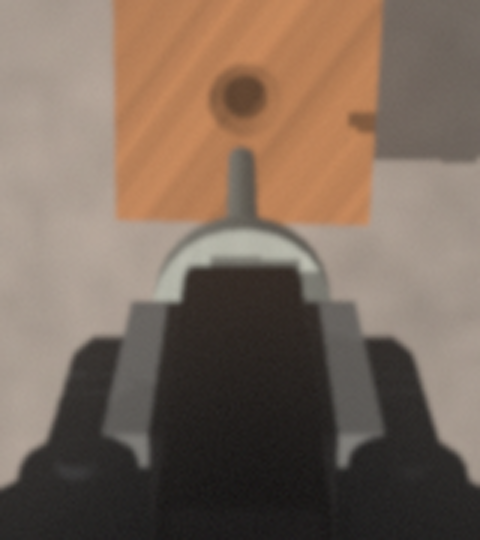

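The bore, at crop (242,98), lines up with the shank. I lower the rod.

>>> step_arm([
  [20, 0.5, 0, 0, 0, 0, 255],
  [40, 0.5, 0, 0, 0, 0, 255],
  [45, 0.5, 0, 0, 0, 0, 255],
  [49, 0.5, 0, 0, 0, 0, 255],
  [53, 0.5, 0, 0, 0, 0, 255],
  [57, 0.5, 0, 0, 0, 0, 255],
  [57, 0.5, 0, 0, 0, 0, 255],
])

```text
time_s: 18.9
eef_pos: [0.5109, -0.2466, 0.1732]
eef_rot: [0.0, -0.707, 0.0, 0.707]
wrist_force: [-0.3, -0.8, -0.2]
opening: 0.203
```

>>> step_arm([
  [8, 0, 0, 0, 0, 0, 255],
  [18, 0, 0, 0, 0, 0, 255],
  [28, 0, 0, 0, 0, 0, 255],
  [38, 0, 0, 0, 0, 0, 255],
  [48, 0, 0, 0, 0, 0, 255],
  [56, 0, 0, 0, 0, 0, 255],
  [60, 0, 0, 0, 0, 0, 255],
  [60, 0, 0, 0, 0, 0, 255],
])

```text
time_s: 19.9
eef_pos: [0.5109, -0.2466, 0.113]
eef_rot: [0.0, -0.707, -0.0, 0.707]
wrist_force: [0.3, 0.2, -0.2]
opening: 0.204
```

>>> step_arm([
  [1, 0, 0, 0, 0, 0, 255],
  [2, 0, 0, 0, 0, 0, 255],
  [3, 0, 0, 0, 0, 0, 255],
  [4, 0, 0, 0, 0, 0, 255],
  [5, 0, 0, 0, 0, 0, 255],
  [5, 0, 0, 0, 0, 0, 255],
])

```text
time_s: 20.65
eef_pos: [0.5109, -0.2466, 0.1082]
eef_rot: [0.0, -0.707, 0.0, 0.707]
wrist_force: [-0.2, 0.7, -0.0]
opening: 0.203
```

>>> step_arm([
  [1, 0, 0, 0, 0, 0, 255],
  [1.5, 0, 0, 0, 0, 0, 255],
  [1.5, 0, 0, 0, 0, 0, 255],
])

```text
time_s: 21.02
eef_pos: [0.5109, -0.2467, 0.1067]
eef_rot: [0.0, -0.707, 0.0, 0.707]
wrist_force: [0.5, 0.7, -0.2]
opening: 0.203
```

>>> step_arm([
  [0.5, 0, 0, 0, 0, 0, 255],
  [0.5, 0, 0, 0, 0, 0, 255],
])

```text
time_s: 21.28
eef_pos: [0.511, -0.2467, 0.1066]
eef_rot: [-0.0, 0.707, -0.0, -0.707]
wrist_force: [-1.4, 0.3, 2.1]
opening: 0.2
```

The collar touches the block at the original height, so I release and then retreat.

>>> step_arm([
  [0, 0, 0, 0, 0, 0, 0],
  [0, 0, 0, 0, 0, 0, 0],
  [0, 0, 0, 0, 0, 0, 0],
  [0, 0, 0, 0, 0, 0, 0],
  [0, 0, 0, 0, 0, 0, 0],
  [0, 0, 0, 0, 0, 0, 0],
  [0, 0, 0, 0, 0, 0, 0],
])

```text
time_s: 22.15
eef_pos: [0.511, -0.2467, 0.1063]
eef_rot: [-0.0, 0.707, -0.0, -0.707]
wrist_force: [-0.4, 0.1, -0.5]
opening: 0.997
```

>>> step_arm([
  [-15, 0, 0, 0, 0, 0, 0],
  [-45, 0, 0, 0, 0, 0, 0],
  [-95, 0, 0, 0, 0, 0, 0],
  [-145, 0, 0, 0, 0, 0, 0],
  [-180, 0, 10, 0, 0, 0, 0],
  [-195, 0, 20, 0, 0, 0, 0],
  [-195, 0, 20, 0, 0, 0, 0],
  [-195, 0, 20, 0, 0, 0, 0],
])

```text
time_s: 23.15
eef_pos: [0.4903, -0.2462, 0.2995]
eef_rot: [0.001, -0.706, -0.001, 0.708]
wrist_force: [-0.0, -0.0, -1.0]
opening: 1.0
```

```bash
python3 st.py
python3 - <<'E'
from h import *
a,d,i,T=look('wrist'); save('w7',a); P=pts(d,i,T); t=(P[...,2]>.148)&(P[...,2]<.16)&(abs(P[...,0]-.51)<.05)&(abs(P[...,1]+.246)<.05)
v,u=np.nonzero(t); q=np.array([ray(i,T,x,y,.155)[:2] for x,y in zip(u,v)],np.float32); print('handle top',len(q),cv2.minAreaRect(q),np.median(P[t][:,2]))
E
```

```text
scene 205 [0.47081952 0.48469827]
23.2 [-0.41888871  0.06506806 -0.3667849 ] [0.03111571 0.00939824 0.01193035] [ 0.49039987 -0.24615432  0.29930268]
handle top 538 ((0.5111122727394104, -0.24765418469905853), (0.01728246733546257, 0.018134022131562233), 89.9646224975586) 0.15436542602546957
```

View pics/w7.png

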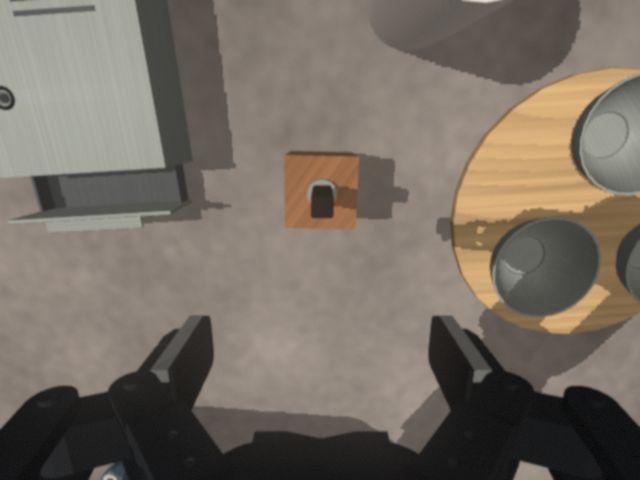

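The tray is fully out, with its lip at about (95,222). The rod stands in its block at (321,202), seated and released.

```bash
python3 -c "
from bench import ctrl
print(ctrl.hand_in())"
```

```text
the job is handed in; nothing more can be done
None
```

The tray is open, the rod is back in its block and released, and I handed the job in about 23 s into the 58 s limit. No verdict was reported.

- **Latch:** I lowered the rod through the hole and first felt the latch pad about 32 mm below the housing's top face. From there I pressed in steps of about 1 mm. The highest wrist reading was about 10 N, sampled at the end of each step. The force then dropped to 8 N and the tray began to move. I held the latch until the tray was about 27 mm out, then withdrew.
- **Tray:** the scene camera puts the lip about 42 mm further out than when shut, and two readings 6.5 s apart agree. The 35 mm needed is met.
- **Rod:** the collar met the block with 2 N at the height where I had picked it up. After release, the top of the handle measured 154.4 mm high (about 155 expected) and within 1.6 mm sideways of the block's centre. It looked upright, and the gripper was open and about 0.2 m above the grasp height.
- **Bystanders:** the bowls in view look unchanged, and I saw no unexpected force readings. I did not measure the bystanders again at the end; the jar and plates were out of that last view.

No check failed. While pressing the latch, the wrist showed up to 3.3 N sideways, which was gone once the rod was withdrawn.

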